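# Break the lid stay and shut the fittings chest

## Task

Shut the steel chest of clean fittings. Its lid is propped open by a folding stay locked straight: first push the thumb button on the stay's knee joint, in and down towards the lid hinge, to break the stay, then lower the lid gently until it is fully shut. Leave the things in the chest and on the bench where they are, and let go at the end.

Things in the scene. Friction and masses are not known exactly. Their poses are not given: they have to be found in the camera images.
- chest: Open-topped stainless chest fixed to the bench, 220 (x) x 280 (y) x 120 mm high, wall 5 mm. Origin at the centre of its underside; x points from its front wall (nearest the robot) to the hinged rear wall, y to its left, z up. The folding stay stands 108 mm to the left (+y) of its middle. Loose fittings under 40 mm high lie inside.
- lid_hinge (a point): Fixed point on the hinge line of the lid, at the middle of the chest's rear rim, 120 mm above the bench; axes as the chest's. The lid turns about the y axis through it.
- lid (a joint): Turn of the lid, rad: 0 at the start, standing open 86 degrees from shut (4 degrees forward of upright, top edge 348 mm above the bench); grows as it comes down; stops at 1.50, fully shut on the rim. Stiff hinge: the lid stays at any angle and must be pushed all the way down, with 1 to 6 N near its free edge. While the stay is locked it cannot be lowered.
- lid_edge (a point): Middle of the lid's free (front) edge on its outer face, 223 mm from the hinge line. The lid is a steel plate 226 x 286 mm, its outer face 10 mm outside the hinge line, with a lip 22 mm deep turned in at the free edge. Turns with the lid: x runs in the plate from free edge to hinge, z is the outer face's outward normal (up when shut, rearward when open).
- stay_knee (a joint): Fold of the stay's knee, rad: 0 at the start, locked, bowed slightly to the front against its stop; straight at 0.14; then it folds freely, the knee going rearward and down, to about 3.06 with the lid shut. About 4 to 15 N on the thumb button, rearward and down at about 45 degrees, breaks it: 20 mm of travel folds it to about 0.55, and 40 mm draws the lid down 0.2 rad.
- knee_button (a point): Centre of the outer face of the knee's thumb button: a plain steel disc of 32 mm diameter, 8 mm thick, on a stem that stands the face 40 mm off the knee's axis, facing the front and up. It is part of the lower link (axes: x along that link to the knee, z out of the face). At the start 215 mm above the bench and 116 mm in front of the hinge line. Pushed from the front and above, rearward and down along -z.
- stay_lower: Lower link of the stay, a flat steel bar 111 mm long, 14 mm wide, from its pivot on the chest (its origin: 160 mm in front of the hinge line, 15 mm below the rim) along its x axis to the knee, where it carries the thumb button. The upper link, 76 mm long, runs on from the knee to a pivot on the lid, 120 mm from the hinge line.
- pail: Loose white lidded pail, 190 mm across, 183 mm high, 2.5 kg; stands on the other half of the bench from the chest. Origin under its centre. A bystander.
- brown_bottle: Loose brown glass bottle, 62 mm across, 220 mm high, towards the far edge of the bench. Origin under its centre. A bystander.
- jar: Loose lidded glass jar, 72 mm across, 100 mm high. Origin under its centre. A bystander.
- beaker: Loose steel beaker, 80 mm across, 100 mm high. Origin under its centre. A bystander.
- spoon: Loose steel spoon, 260 mm long, lying flat. Origin under its middle. A bystander.
- bung: Loose rubber bung, 42 mm across, 34 mm high, on the chest's floor. Origin under its centre. A bystander.
- ferrule: Loose steel ring, 50 mm across, 22 mm high, on the chest's floor. Origin under its centre. A bystander.
- elbow: Loose brass pipe elbow, 60 x 57 mm, 24 mm thick, on the chest's floor. Origin under its corner piece's middle. A bystander.

How it is judged (in metres and radians):
On the way:
1. the stay's knee is pushed through straight and folded at least 0.4 rad from its stop (value of joint stay_knee above 0.4 rad), for 0.1 s.
At the end, for the whole second after the job is handed in: The lid is fully shut (within 0.05 rad, 11 mm at its free edge) with the stay folded under it, and at rest (value of joint lid above 1.45 rad and value of joint stay_knee above 2 rad and velocity of joint lid between -0.05 and 0.05 rad/s); the robot touches nothing.
It fails at once if the lid is slammed: it comes down faster than 1.8 rad/s (velocity of joint lid above 1.8 rad/s).
It fails at once if a bystander is moved more than 40 mm (distance of any of pail, brown_bottle, jar, beaker, spoon, bung, ferrule, elbow from where it was at the start of the episode above 0.04 m).
It also fails if it takes over 54 s, if anything falls off the work surface, if the arm or the gripper's body presses on something with over 40 N, if the wrist force passes 120 N, or if a joint passes its speed limit or range.

## Robot

A 7-joint arm with a two-finger parallel gripper is mounted at the origin on the work surface. World frame = base frame: x ahead of the robot, y to its left, z up, the work surface at z = 0. Lengths are in mm, angles in rad, forces in N, time in s.
With the tool pointing down it reaches from about 425 to 875 mm from the base axis. Payload 8.4 kg.
Tool frame: the origin (TCP) lies on the centre line of the jaws, within the pads' length; the fingertips stand 14 mm ahead of it and the grasp point (between the pads) lies 5 mm behind it (arm.nose_length is the distance from the TCP to the fingertips, in mm); z points along the fingers, x is the direction in which the jaws open and shut, and the axes are right-handed (so a half turn about z gives the same grasp; the last joint's range is limited). The gripper opens to 85 mm and grips with 20 to 120 N. Pads are 22 mm wide; open, the fingers measure 114 mm over their backs; the gripper's body (76 mm by 85 mm) begins 54 mm behind the grasp point. The pads swing forward as they close: fully open they stand 13 mm farther back than shut.
Start: joints at [1.069, 0.333, 0.04, 1.465, -0.013, 1.343, -0.059], TCP at [254.773, -597.959, 245.308] pointing down, gripper open.
Joint ranges: [-2.58, 2.58], [-0.38, 2.09], [-1.3, 1.39], [0.25, 2.4], [-1.5, 4.64], [0.08, 2.09], [-2.65, 2.65]. Speed limits (rad/s): [2.22, 2.22, 2.79, 2.79, 3.14, 3.14, 3.14].

## Interface

Orientations are given as a 3x3 rotation matrix whose columns are the frame's x, y, z axes.
In Python, from bench import arm gives the robot as it stands.
- The arm moves only by the tool servo_tool, never from a script. Its argument "steps" is a list of rows, each a list of 3 entries, a list of its own where there are three numbers: the turn, a rotation vector about the tool's x, y, z in degrees, then the shift along the tool's x, y, z in cm, then the opening, from -1 (shut) to 1 (fully open), so that 0 is half open. In form: [[[wx, wy, wz], [dx, dy, dz], claw], ...]. A call has exactly 10 rows; each row shifts and turns the commanded pose from where the row before left it, along the tool's axes as they then stand; what a row does not reach is not made up. A row lasts 1/10 s, in which the tool goes at most 50 mm and 8.59 degrees, less where a joint would pass 70% of its speed; a pose out of reach is approached as far as the arm can. A call is refused whole if a number of a shift passes 5 or a number of a turn 8.59, either way. A call with a gripper value outside its range is refused whole. The fingers move at their own pace and stop on an object; the grip force is fixed at half the most. Time passes only in rows, so rows that do not move let the fingers close, or fill a call up. It gives the time, the measured TCP pose, the force and the opening at its end, in the units of the state.
- arm.observe(): the state, without advancing time (a new reading comes with each control period).
- arm.grab_frame(name): name is "scene" or "top"; returns the picture (384x512x3 uint8, blue, green, red); there is no depth.
- arm.get_calibration(name): a dict with "fx", "fy", "cx", "cy" (pixels), "world_from_camera" (4x4, takes a point from camera to world coordinates). Camera axes: x right, y down, z forward; pixel columns grow to the right and rows downward; lengths in mm; the calibration is good to about 2 mm. A picture is of the moment at which its call begins. get_calibration takes no time and is no camera call.
- arm.sign_off(): hands the job in, once; it reports no verdict.
Trained networks look in the newest picture that a camera, given by its name, has taken for a name from the list of things; names that differ only in an ending like _2 or _b are one class to them, and where a whole thing is asked for, a point or a joint stands for the part that bears it (a point fixed in the world has none). Each returns a list of dicts, best first, with "conf" (0 to 1); they miss things now and then, are a little off and sometimes report something else, mostly with a low value. They report only what shows in the picture. A call takes as long as a camera call.
- arm.recognise(camera, query): "uv" ([column, row] in pixels, amid what is visible of it).
- arm.regions_of(camera, query): "region" (384x512 bool, what is visible of it) and "uv" ([column, row] in pixels, amid what is visible of it).
The state is a dict: "time": time; "qpos": joint angles; "joint_vel": joint speeds; "joint_efforts": joint torques, N m; "position": TCP position; "orientation": TCP orientation; "wrist_force": force on the tool from outside, world axes, zero at the start; "ft_torque": the same for the moment, N m; "grip_width": finger opening in mm.
Only numpy, scipy, OpenCV 4.12 (cv2) and the standard library are available. Lean on these libraries where they do the work, as an engineer would, in place of code of your own. Each camera call takes 0.05 s, during which the arm holds its last target.

## Working session

There is one attempt and no reset: what is moved stays moved. The work goes in short steps, Python scripts to look and compute and a tool call to move; the robot and the scene stay as the last step left them, time stands still between calls to the robot, and variables do not carry over. Pictures are saved under pics/ and viewed, and the job is handed in when it is done.

Besides the shell and the picture viewer there is one more tool, called after "Request:" in YAML: its name, and indented under it one key for each argument. servo_tool: Moves the arm, as the interface text tells. Its arguments: {"type":"object","properties":{"steps":{"type":"array"}},"required":["steps"]}

```bash
mkdir -p pics; ls
python3 - <<'E'
from bench import arm
import cv2,numpy as np
s=arm.observe();print({k:np.round(v,3).tolist() for k,v in s.items()})
for c in("scene","top"):
    im=arm.grab_frame(c);cv2.imwrite(f"pics/{c}0.png",im)
    k=arm.get_calibration(c);print(c,k["fx"],k["fy"],k["cx"],k["cy"],np.round(k["world_from_camera"],3).tolist())
    for q in("chest","knee_button","lid_edge","stay_lower","lid_hinge","pail","brown_bottle","jar","beaker","spoon"):
        try: print(q,[(np.round(r["uv"]).tolist(),round(r["conf"],2)) for r in arm.recognise(c,q)][:2])
        except Exception as e: print(q,e)
E
```

```text
pics
{'time': 0.0, 'qpos': [1.069, 0.334, 0.04, 1.466, -0.013, 1.343, -0.058], 'joint_vel': [-0.0, 0.002, -0.0, -0.001, 0.001, 0.0, -0.0], 'joint_efforts': [0.0, -65.857, 1.365, -40.556, 0.017, 0.013, -0.0], 'position': [254.626, -597.585, 244.422], 'orientation': [[0.392, -0.92, -0.001], [-0.92, -0.392, 0.001], [-0.002, 0.0, -1.0]], 'wrist_force': [-0.688, -0.466, -0.252], 'ft_torque': [0.014, -0.035, -0.048], 'grip_width': 85.233}
scene 367.41622849350057 367.41622849350057 258.1831268240358 189.87577937851842 [[0.97, 0.219, -0.11, 707.676], [0.245, -0.862, 0.444, -603.935], [0.003, -0.457, -0.889, 1368.672], [0.0, 0.0, 0.0, 1.0]]
chest [([251.0, 153.0], 0.9), ([245.0, 236.0], 0.47)]
knee_button [([251.0, 114.0], 0.58)]
lid_edge [([273.0, 129.0], 0.67)]
stay_lower [([253.0, 117.0], 0.75)]
lid_hinge [([256.0, 151.0], 0.85)]
pail [([245.0, 236.0], 0.76)]
brown_bottle [([311.0, 206.0], 0.71)]
jar [([322.0, 161.0], 0.8)]
beaker [([260.0, 99.0], 0.8), ([322.0, 164.0], 0.45)]
spoon [([180.0, 316.0], 0.7), ([247.0, 237.0], 0.19)]
top 480.9241535231308 480.9241535231308 249.1515959253215 199.672489506404 [[-0.016, -0.978, 0.207, 259.219], [-1.0, 0.015, -0.005, -20.172], [0.002, -0.207, -0.978, 1645.416], [0.0, 0.0, 0.0, 1.0]]
chest [([177.0, 228.0], 0.68)]
knee_button [([178.0, 229.0], 0.73), ([142.0, 232.0], 0.59)]
lid_edge [([165.0, 196.0], 0.97), ([302.0, 205.0], 0.49)]
stay_lower [([144.0, 236.0], 0.76), ([197.0, 216.0], 0.44)]
lid_hinge [([177.0, 226.0], 0.97)]
pail [([302.0, 205.0], 0.93)]
brown_bottle [([232.0, 148.0], 0.88), ([167.0, 194.0], 0.74)]
jar [([171.0, 149.0], 0.62)]
beaker [([142.0, 236.0], 0.7), ([104.0, 248.0], 0.68)]
spoon [([386.0, 265.0], 0.67), ([166.0, 195.0], 0.5)]
```

Run:
```python
import cv2
a=cv2.imread("pics/scene0.png");cv2.imwrite("pics/s0c.png",cv2.resize(a[60:210,170:370],None,fx=4,fy=4,interpolation=cv2.INTER_CUBIC))
a=cv2.imread("pics/top0.png");cv2.imwrite("pics/t0c.png",cv2.resize(a[130:280,80:280],None,fx=4,fy=4,interpolation=cv2.INTER_CUBIC))
```

```text
(no output)
```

View pics/scene0.png

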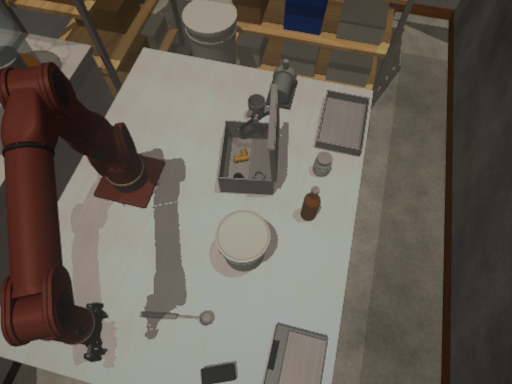

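View pics/top0.png

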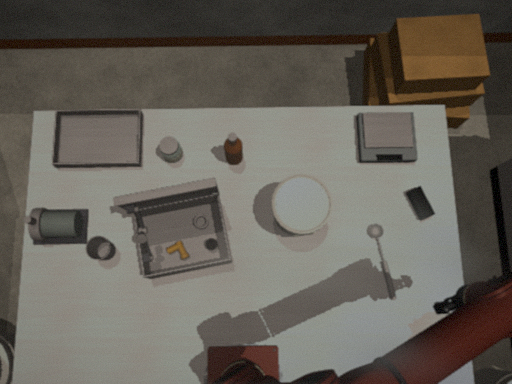

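```bash
ls pics
```

```text
s0c.png
scene0.png
t0c.png
top0.png
```

View pics/s0c.png

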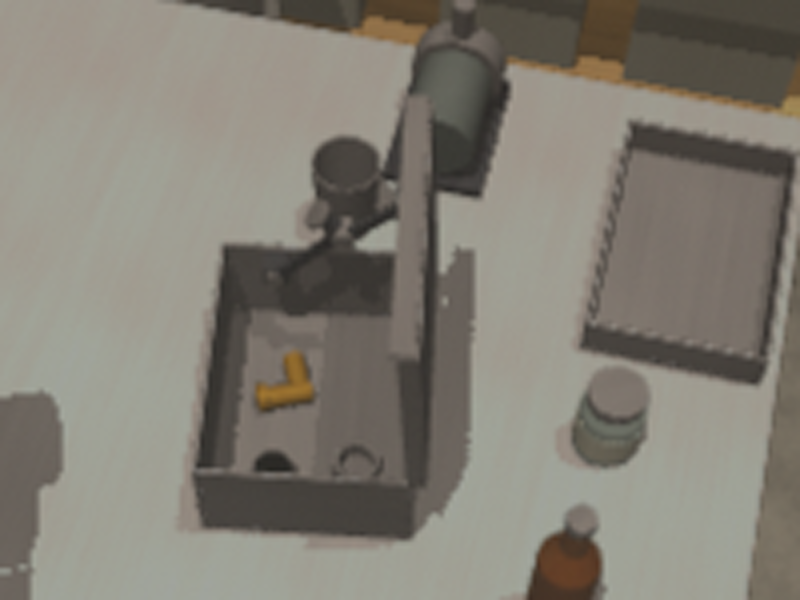

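View pics/t0c.png

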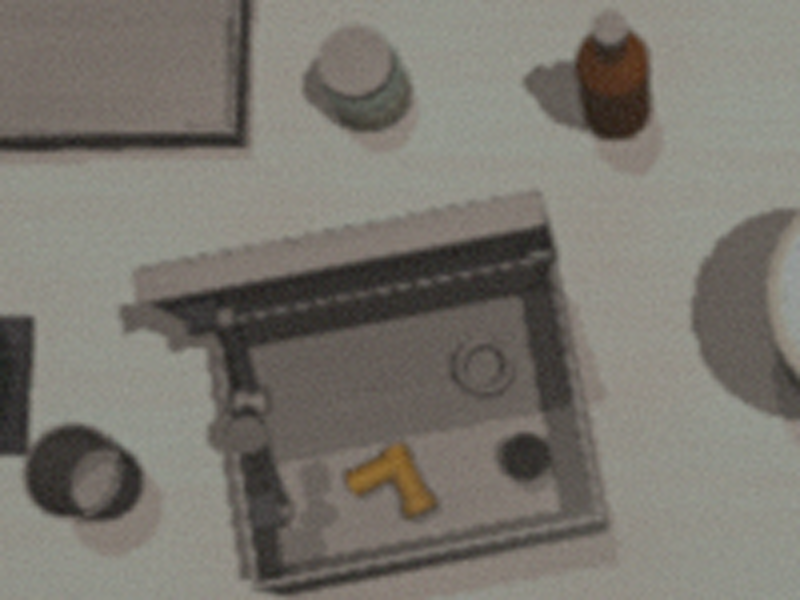

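```bash
cat > h.py <<'E'
import numpy as np,cv2
from scipy.optimize import least_squares
from bench import arm
def proj(c,P):
    k=arm.get_calibration(c);T=np.linalg.inv(np.array(k["world_from_camera"]))
    p=(T[:3,:3]@np.atleast_2d(P).T).T+T[:3,3]
    return np.c_[k["fx"]*p[:,0]/p[:,2]+k["cx"],k["fy"]*p[:,1]/p[:,2]+k["cy"]]
def W(q,P):
    c,s=np.cos(q[2]),np.sin(q[2]);P=np.atleast_2d(P)
    return np.c_[q[0]+c*P[:,0]-s*P[:,1],q[1]+s*P[:,0]+c*P[:,1],P[:,2]]
def lidp(a,r,n,y): # a = angle from shut
    return [110-r*np.cos(a)+n*np.sin(a),y,120+r*np.sin(a)+n*np.cos(a)]
E
cat > fit.py <<'E'
from h import *
A=np.deg2rad(86)
S=[([-110,140,120],226.25,121.75),([-110,-140,120],219.25,177.5),([-110,-140,0],220.75,192),([110,-140,0],273,194)]
T=[([-110,-140,120],231,261),([-110,140,120],143.5,275),(lidp(A,226,10,-143),215,178),(lidp(A,226,10,143),114,197)]
def f(q): return np.r_[(proj("scene",W(q,[s[0] for s in S]))-np.array([s[1:] for s in S])).ravel(),(proj("top",W(q,[s[0] for s in T]))-np.array([s[1:] for s in T])).ravel()]
r=least_squares(f,[600,150,0],loss="soft_l1");q=r.x
print(q,np.round(f(q).reshape(-1,2),1).tolist())
np.save("q.npy",q)
def box(z):return [[-110,-140,z],[110,-140,z],[110,140,z],[-110,140,z]]
for c,o,n in(("scene",(170,60),"s0c"),("top",(80,130),"t0c")):
    im=cv2.imread(f"pics/{n}.png")
    for pl in(box(0),box(120),[lidp(A,0,10,-143),lidp(A,226,10,-143),lidp(A,226,10,143),lidp(A,0,10,143)]):
        u=((proj(c,W(q,pl))-o+.5)*4).astype(int);cv2.polylines(im,[u],True,(0,255,0),1)
    for P in([-6,108,215],[-50,108,105],lidp(A,120,0,108)):
        u=((proj(c,W(q,P))-o+.5)*4).astype(int)[0];cv2.circle(im,tuple(map(int,u)),5,(0,0,255),2)
    cv2.imwrite(f"pics/{n}_fit.png",im)
E
python3 fit.py
```

```text
[4.71763465e+02 1.88624542e+02 1.75101293e-01] [[-0.5, -1.6], [-1.7, 0.3], [-0.4, -0.2], [-0.1, 1.3], [0.1, -1.1], [-0.3, 1.9], [0.3, -0.9], [-0.6, -0.9]]
```

```bash
sleep 1; ls pics
```

```text
s0c.png
s0c_fit.png
scene0.png
t0c.png
t0c_fit.png
top0.png
```

View pics/s0c_fit.png

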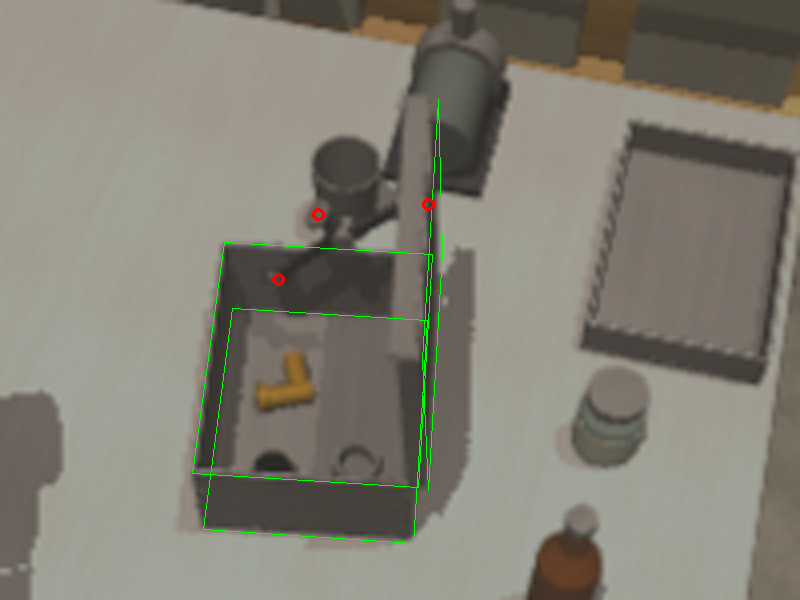

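View pics/t0c_fit.png

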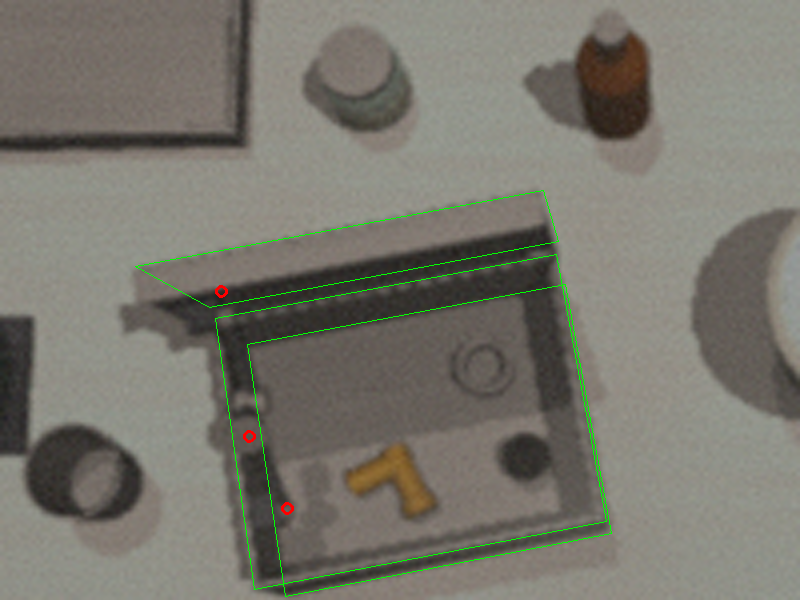

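```bash
cat >> h.py <<'E'
from scipy.spatial.transform import Rotation as Ro
def Rtool(yawdeg,tilt): # tool x at yaw, pointing down, then tilt about tool y (+ = pointing ahead)
    y=np.deg2rad(yawdeg);x=np.array([np.cos(y),np.sin(y),0]);z=np.array([0,0,-1.]);R=np.c_[x,np.cross(z,x),z]
    return R@Ro.from_euler('y',tilt,degrees=True).as_matrix()
def go(p,R,p0=None,R0=None):
    s=arm.observe()
    p0=s["position"] if p0 is None else p0;R0=np.array(s["orientation"]) if R0 is None else R0
    rv=np.rad2deg(Ro.from_matrix(R0.T@R).as_rotvec())
    print("to",np.round(p),"turn",np.round(rv,1),"shift cm in cur axes",np.round(R0.T@(np.array(p)-p0)/10,2),"in new axes",np.round(R.T@(np.array(p)-p0)/10,2))
q=np.load("q.npy"); YD=float(np.rad2deg(q[2]))
E
python3 - <<'E'
from h import *
print("btn",W(q,[-6,108,215]),"yaw",YD,"tooltop",W(q,lidp(1.3,195,10,60)),W(q,lidp(0,170,10,60)))
s=arm.observe();R0=np.array(s["orientation"]);p=s["position"]
go([255,-597,420],R0); 
go([600,-200,420],R0,[255,-597,420],R0)
go([600,-200,420],Rtool(YD,0),[600,-200,420],R0)
go([400,260,420],Rtool(YD,0),[600,-200,420])
E
```

```text
btn [[447.04075991 293.92785541 215.        ]] yaw 10.03256509774303 tooltop [[527.75256067 259.46145815 310.56883444]] [[402.22845781 237.25460263 130.        ]]
to [ 255 -597  420] turn [0. 0. 0.] shift cm in cur axes [ -0.08  -0.06 -17.47] in new axes [ -0.08  -0.06 -17.47]
to [ 600 -200  420] turn [0. 0. 0.] shift cm in cur axes [-23.  -47.3   0. ] in new axes [-23.  -47.3   0. ]
to [ 600 -200  420] turn [ -0.   0. -77.] shift cm in cur axes [0. 0. 0.] in new axes [0. 0. 0.]
to [400 260 420] turn [ -0.   0. -77.] shift cm in cur axes [-50.16   0.37   0.  ] in new axes [-11.68 -48.78   0.  ]
```

Request:
servo_tool:
  steps:
    - [[0, 0, 0], [0, 0, -4.4], -1]
    - [[0, 0, 0], [0, 0, -4.4], -1]
    - [[0, 0, 0], [0, 0, -4.4], -1]
    - [[0, 0, 0], [0, 0, -4.3], -1]
    - [[0, 0, 0], [-2, -4, 0], -1]
    - [[0, 0, 0], [-2, -4, 0], -1]
    - [[0, 0, 0], [-2, -4, 0], -1]
    - [[0, 0, 0], [-2, -4, 0], -1]
    - [[0, 0, 0], [-2, -4, 0], -1]
    - [[0, 0, 0], [-2, -4, 0], -1]

```text
time: 2.1
position: [429.4, -391.9, 420.6]
orientation: [[0.392, -0.92, 0.0], [-0.92, -0.392, -0.0], [0.0, -0.0, -1.0]]
wrist_force: [1.3, -0.1, 0.4]
grip_width: 0.2
```

Request:
servo_tool:
  steps:
    - [[0, 0, 0], [-2, -4, 0], -1]
    - [[0, 0, 0], [-2, -4, 0], -1]
    - [[0, 0, 0], [-2, -4, 0], -1]
    - [[0, 0, 0], [-2, -4, 0], -1]
    - [[0, 0, 0], [-2, -4, 0], -1]
    - [[0, 0, -8], [-1, -3, 0], -1]
    - [[0, 0, -8], [0, 0, 0], -1]
    - [[0, 0, -8], [0, 0, 0], -1]
    - [[0, 0, -8], [0, 0, 0], -1]
    - [[0, 0, -8], [0, 0, 0], -1]

```text
time: 3.1
position: [597.1, -202.0, 420.3]
orientation: [[0.894, -0.447, -0.0], [-0.447, -0.894, 0.0], [-0.0, -0.0, -1.0]]
wrist_force: [-1.0, -0.4, 0.2]
grip_width: 0.0
```

Request:
servo_tool:
  steps:
    - [[0, 0, -7.3], [0, 0, 0], -1]
    - [[0, 0, -7.3], [0, 0, 0], -1]
    - [[0, 0, -7.3], [0, 0, 0], -1]
    - [[0, 0, -7.3], [0, 0, 0], -1]
    - [[0, 0, -7.3], [0, 0, 0], -1]
    - [[0, 0, 0], [-1, -4, 0], -1]
    - [[0, 0, 0], [-1, -4, 0], -1]
    - [[0, 0, 0], [-1, -4, 0], -1]
    - [[0, 0, 0], [-1, -4, 0], -1]
    - [[0, 0, 0], [-1, -4, 0], -1]

```text
time: 4.1
position: [513.5, -11.8, 420.5]
orientation: [[0.986, 0.166, 0.0], [0.166, -0.986, -0.0], [0.0, 0.0, -1.0]]
wrist_force: [0.9, -0.6, -0.9]
grip_width: -0.3
```

Request:
servo_tool:
  steps:
    - [[0, 0, 0], [-1, -4, 0], -1]
    - [[0, 0, 0], [-1, -4, 0], -1]
    - [[0, 0, 0], [-1, -4, 0], -1]
    - [[0, 0, 0], [-1, -4, 0], -1]
    - [[0, 0, 0], [-1, -4, 0], -1]
    - [[0, 0, 0], [-1, -4, 0], -1]
    - [[0, 0, 0], [-1, -4, 0], -1]
    - [[0, 0, 0], [0, 0, 0], -1]
    - [[0, 0, 0], [0, 0, 0], -1]
    - [[0, 0, 0], [0, 0, 0], -1]

```text
time: 5.1
position: [399.4, 250.2, 420.3]
orientation: [[0.986, 0.165, 0.0], [0.165, -0.986, -0.0], [0.0, 0.0, -1.0]]
wrist_force: [0.5, -0.0, 0.0]
grip_width: -0.0
```

Run:
```python
from h import *
print(np.round(arm.observe()["qpos"],2))
B=W(q,[-6,108,215])[0];n=W(q,[-.74,0,.67])[0]-W(q,[0,0,0])[0]
for t in(30,):
    R=Rtool(YD,t)
    off=14*R[:,2]+12*R[:,0]
    print("contact",B-off)
    go(B+60*n-off,R)
```

```text
[ 0.22 -0.05 -0.82  1.53 -0.03  1.64 -0.44]
contact [429.91440257 290.8979788  221.12435565]
to [386. 283. 261.] turn [ 0.2 30.  -0.5] shift cm in cur axes [-0.76 -3.48 15.89] in new axes [-8.58 -3.48 13.4 ]
```

Request:
servo_tool:
  steps:
    - [[0, 7.5, 0], [0, 0, 0], -1]
    - [[0, 7.5, 0], [0, 0, 0], -1]
    - [[0, 7.5, 0], [0, 0, 0], -1]
    - [[0, 7.5, 0], [0, 0, 0], -1]
    - [[0, 0, 0], [-2, -0.8, 0], -1]
    - [[0, 0, 0], [-2, -0.8, 1.5], -1]
    - [[0, 0, 0], [-2, -0.8, 3], -1]
    - [[0, 0, 0], [-2, -0.8, 3], -1]
    - [[0, 0, 0], [-0.6, -0.3, 3], -1]
    - [[0, 0, 0], [0, 0, 2.9], -1]

```text
time: 6.1
position: [375.4, 274.3, 271.2]
orientation: [[0.9, 0.161, 0.404], [0.149, -0.987, 0.06], [0.409, 0.007, -0.913]]
wrist_force: [0.1, -1.3, 0.1]
grip_width: 0.1
```

Run:
```python
from h import *
print(np.round(arm.observe()["qpos"],2),arm.observe()["position"])
for c,n in(("scene","s1"),("top","t1")):
    im=arm.grab_frame(c);o=(170,60) if c=="scene" else (80,150)
    cv2.imwrite(f"pics/{n}.png",cv2.resize(im[o[1]:o[1]+150,o[0]:o[0]+200],None,fx=4,fy=4,interpolation=cv2.INTER_CUBIC))
```

```text
[-0.38 -0.31 -0.46  2.1   0.16  0.99 -0.74] [375.40195887 274.34382284 271.19893708]
```

```bash
sleep 1
```

```text
(no output)
```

View pics/s1.png

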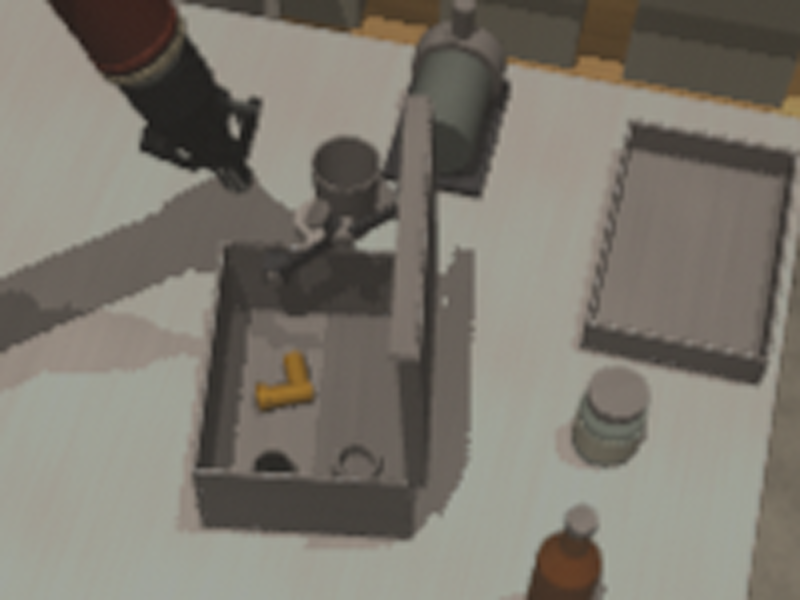

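View pics/t1.png

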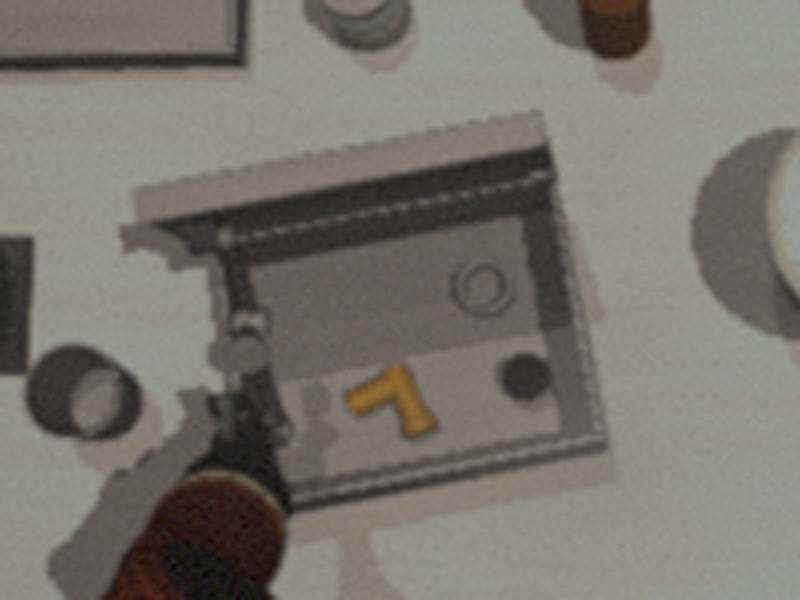

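Run:
```python
from h import *
def tri(a,b):
    return least_squares(lambda P:np.r_[proj("scene",P)[0]-a,proj("top",P)[0]-b],[440,290,215]).x
B=tri([249,113.2],[139.6,237.8]);print("tri",B)
print("chest-frame",(Ro.from_euler('z',-q[2]).apply(B-[q[0],q[1],0])))
s=arm.observe();R=np.array(s["orientation"]);print(np.round(s["qpos"],2))
Bm=W(q,[-6,108,215])[0];Bu=(B+Bm)/2
n=W(q,[-.74,0,.67])[0]-W(q,[0,0,0])[0]
off=14*R[:,2]+12*R[:,0]
go(Bu+6*n-off,R); go(Bu-30*n-off,R,Bu+6*n-off)
```

```text
tri [448.57946138 301.0660095  209.04027274]
chest-frame [ -3.24130425 114.76094992 209.04027274]
[-0.38 -0.3  -0.45  2.1   0.16  1.   -0.74]
to [427. 294. 224.] turn [0. 0. 0.] shift cm in cur axes [ 3.16 -1.37  6.28] in new axes [ 3.16 -1.37  6.28]
to [453. 299. 200.] turn [0. 0. 0.] shift cm in cur axes [ 1.46 -0.07  3.28] in new axes [ 1.46 -0.07  3.28]
```

Request:
servo_tool:
  steps:
    - [[0, 0, 0], [0.8, -0.4, 1.6], -1]
    - [[0, 0, 0], [0.8, -0.4, 1.6], -1]
    - [[0, 0, 0], [0.8, -0.3, 1.6], -1]
    - [[0, 0, 0], [0.8, -0.3, 1.5], -1]
    - [[0, 0, 0], [0, 0, 0], -1]
    - [[0, 0, 0], [0.2, 0, 0.4], -1]
    - [[0, 0, 0], [0.2, 0, 0.4], -1]
    - [[0, 0, 0], [0.2, 0, 0.4], -1]
    - [[0, 0, 0], [0.2, 0, 0.4], -1]
    - [[0, 0, 0], [0, 0, 0], -1]

```text
time: 7.2
position: [442.1, 300.1, 218.7]
orientation: [[0.899, 0.161, 0.407], [0.149, -0.987, 0.062], [0.412, 0.005, -0.911]]
wrist_force: [0.1, 0.7, 1.7]
grip_width: -0.3
```

```bash
cat > look.py <<'E'
import sys
from h import *
t=sys.argv[1]
s=arm.observe();print(np.round(s["qpos"],2),np.round(s["position"],1),np.round(s["wrist_force"],1),s["time"])
out=[]
for c in("scene","top"):
    im=arm.grab_frame(c);o=(190,70) if c=="scene" else (90,160)
    out.append(cv2.resize(im[o[1]:o[1]+130,o[0]:o[0]+130],None,fx=3,fy=3,interpolation=cv2.INTER_CUBIC))
cv2.imwrite(f"pics/{t}.png",np.hstack(out))
E
python3 look.py p1
```

```text
[-0.34 -0.1  -0.48  2.06  0.28  0.85 -0.82] [442.1 300.1 218.7] [0.1 0.7 1.7] 7.2
```

```bash
sleep 1
```

```text
(no output)
```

View pics/p1.png

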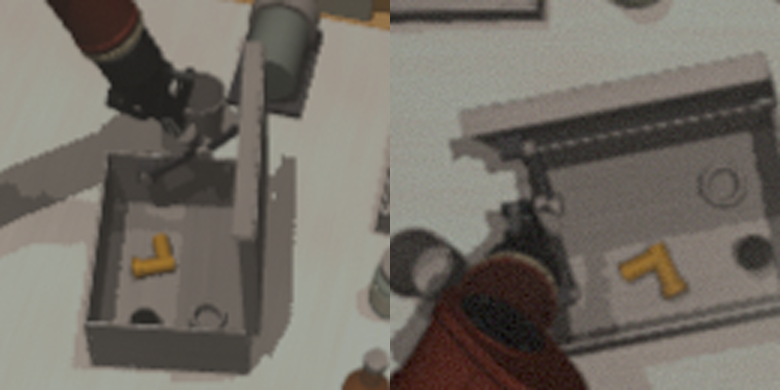

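Request:
servo_tool:
  steps:
    - [[0, 0, 0], [0.2, 0, 0.4], -1]
    - [[0, 0, 0], [0.2, 0, 0.4], -1]
    - [[0, 0, 0], [0.2, 0, 0.4], -1]
    - [[0, 0, 0], [0.2, 0, 0.4], -1]
    - [[0, 0, 0], [0.2, 0, 0.4], -1]
    - [[0, 0, 0], [0, 0, 0], -1]
    - [[0, 0, 0], [0, 0, 0], -1]
    - [[0, 0, 0], [0, 0, 0], -1]
    - [[0, 0, 0], [0, 0, 0], -1]
    - [[0, 0, 0], [0, 0, 0], -1]

```text
time: 8.3
position: [459.4, 303.1, 204.8]
orientation: [[0.899, 0.161, 0.408], [0.149, -0.987, 0.062], [0.413, 0.005, -0.911]]
wrist_force: [1.1, 0.0, 8.2]
grip_width: -0.0
```

```bash
python3 look.py p2
```

```text
[-0.33 -0.06 -0.47  2.05  0.32  0.82 -0.83] [459.4 303.1 204.8] [1.1 0.  8.2] 8.3
```

```bash
sleep 1
```

```text
(no output)
```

View pics/p2.png

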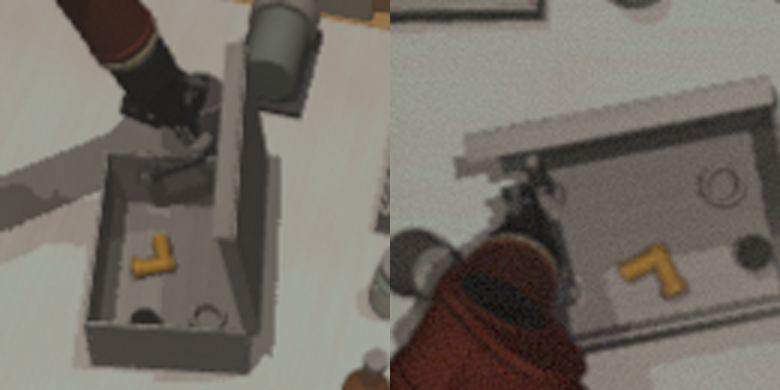

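Request:
servo_tool:
  steps:
    - [[0, 0, 0], [-0.5, 0, -1], -1]
    - [[0, 0, 0], [-1, 0, -2], -1]
    - [[0, 0, 0], [-1, 0, -3], -1]
    - [[0, 0, 0], [-1, 0, -3], -1]
    - [[0, 0, 0], [0, 0, -4], -1]
    - [[0, -6, 0], [0, 0, -4], -1]
    - [[0, -6, 0], [0, 0, -4], -1]
    - [[0, -6, 0], [0, 0, -4], -1]
    - [[0, -6, 0], [0, 0, -2], -1]
    - [[0, 0, 0], [0, 0, 0], -1]

```text
time: 9.4
position: [336.3, 283.6, 442.4]
orientation: [[0.987, 0.16, 0.0], [0.16, -0.987, -0.005], [-0.0, 0.005, -1.0]]
wrist_force: [0.6, -0.5, -0.7]
grip_width: -0.6
```

```bash
python3 look.py p3
python3 - <<'E'
from h import *
for c in ("scene","top"):
    im=arm.grab_frame(c);print([(np.round(r["uv"]).tolist(),round(r["conf"],2)) for r in arm.recognise(c,"lid_edge")][:2])
    for a in(65,70,75,80):print(c,a,proj(c,W(q,[lidp(np.deg2rad(a),226,10,y) for y in(-143,143)])).round().tolist())
E
```

```text
[-0.38 -0.11 -0.37  1.56 -0.04  1.69 -0.59] [336.3 283.6 442.4] [ 0.6 -0.5 -0.7] 9.4
[([270.0, 130.0], 0.69), ([255.0, 122.0], 0.67)]
scene 65 [[251.0, 151.0], [257.0, 86.0]]
scene 70 [[256.0, 150.0], [262.0, 85.0]]
scene 75 [[262.0, 150.0], [267.0, 85.0]]
scene 80 [[268.0, 149.0], [273.0, 84.0]]
[([161.0, 200.0], 0.56)]
top 65 [[221.0, 206.0], [119.0, 225.0]]
top 70 [[219.0, 199.0], [117.0, 218.0]]
top 75 [[218.0, 192.0], [116.0, 211.0]]
top 80 [[217.0, 185.0], [115.0, 204.0]]
```

```bash
sleep 1
```

```text
(no output)
```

View pics/p3.png

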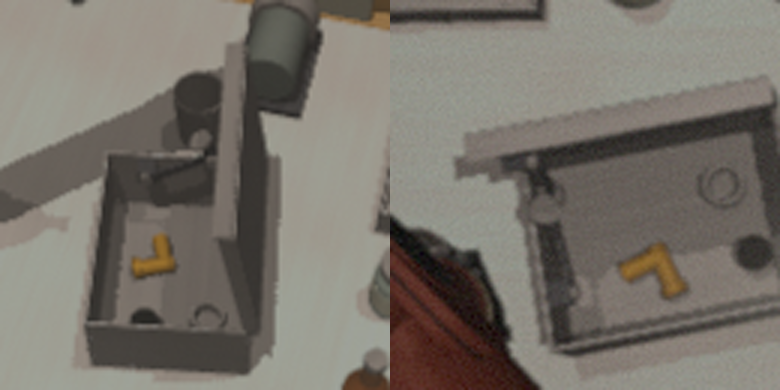

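Run:
```python
from h import *
s=arm.observe();R=np.array(s["orientation"]);p=s["position"]
def T(a,r,cl=0,y=50):
    a=np.deg2rad(a);C=np.array(lidp(a,r,10+cl,y));C+=[14.5,0,14];return W(q,C)[0]
a=T(80,195,22);b=a.copy();b[2]=442
go(b,R,p,R);go(a,R,b,R)
p=a
for ang,r in((80,195),(70,195),(60,195),(50,195),(40,193),(30,188),(20,182),(10,178),(0,175),(-2,175)):
    t=T(ang,r);print(ang);go(t,R,p,R);p=t
```

```text
to [583. 259. 442.] turn [0. 0. 0.] shift cm in cur axes [24.2   6.45 -0.11] in new axes [24.2   6.45 -0.11]
to [583. 259. 332.] turn [0. 0. 0.] shift cm in cur axes [-0.03 -0.08 11.04] in new axes [-0.03 -0.08 11.04]
80
to [562. 255. 328.] turn [0. 0. 0.] shift cm in cur axes [-2.17  0.02  0.38] in new axes [-2.17  0.02  0.38]
70
to [529. 250. 321.] turn [0. 0. 0.] shift cm in cur axes [-3.33  0.04  0.7 ] in new axes [-3.33  0.04  0.7 ]
60
to [498. 244. 308.] turn [0. 0. 0.] shift cm in cur axes [-3.16  0.03  1.27] in new axes [-3.16  0.03  1.27]
50
to [470. 239. 290.] turn [0. 0. 0.] shift cm in cur axes [-2.89  0.02  1.8 ] in new axes [-2.89  0.02  1.8 ]
40
to [446. 235. 266.] turn [0. 0. 0.] shift cm in cur axes [-2.38  0.01  2.4 ] in new axes [-2.38  0.01  2.4 ]
30
to [430. 232. 237.] turn [0. 0. 0.] shift cm in cur axes [-1.65 -0.    2.9 ] in new axes [-1.65 -0.    2.9 ]
20
to [421. 230. 206.] turn [0. 0. 0.] shift cm in cur axes [-0.99 -0.01  3.1 ] in new axes [-0.99 -0.01  3.1 ]
10
to [415. 229. 175.] turn [0. 0. 0.] shift cm in cur axes [-0.6  -0.01  3.09] in new axes [-0.6  -0.01  3.09]
0
to [413. 229. 144.] turn [0. 0. 0.] shift cm in cur axes [-0.15 -0.02  3.08] in new axes [-0.15 -0.02  3.08]
-2
to [413. 229. 138.] turn [0. 0. 0.] shift cm in cur axes [-0.03 -0.    0.61] in new axes [-0.03 -0.    0.61]
```

Request:
servo_tool:
  steps:
    - [[0, 0, 0], [4, 1, 0], -1]
    - [[0, 0, 0], [4, 1, 0], -1]
    - [[0, 0, 0], [4, 1, 0], -1]
    - [[0, 0, 0], [4, 1, 0], -1]
    - [[0, 0, 0], [4, 1, 0], -1]
    - [[0, 0, 0], [4.2, 1.4, 0], -1]
    - [[0, 0, 0], [0, 0, 0], -1]
    - [[0, 0, 0], [0, 0, 3], -1]
    - [[0, 0, 0], [0, 0, 4], -1]
    - [[0, 0, 0], [0, 0, 4], -1]

```text
time: 10.7
position: [583.9, 259.2, 330.3]
orientation: [[0.987, 0.162, 0.004], [0.162, -0.987, -0.005], [0.003, 0.006, -1.0]]
wrist_force: [0.7, 0.2, -0.4]
grip_width: -0.2
```

```bash
python3 look.py p4
```

```text
[-0.29  0.3  -0.27  1.35  0.08  1.51 -0.38] [583.9 259.2 330.3] [ 0.7  0.2 -0.4] 10.7
```

```bash
sleep 1
```

```text
(no output)
```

View pics/p4.png

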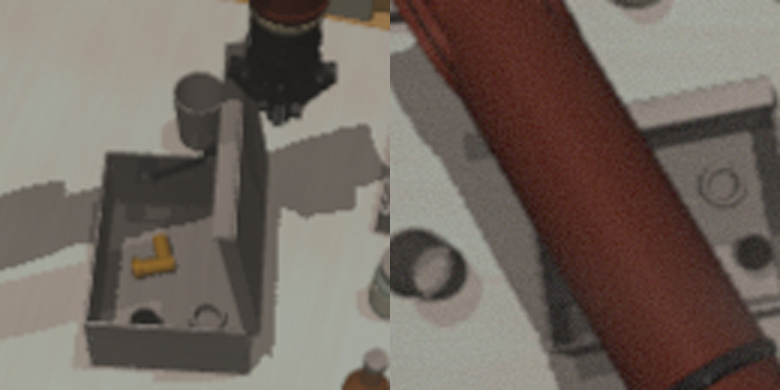

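Request:
servo_tool:
  steps:
    - [[0, 0, 0], [-0.7, 0, 0.1], -1]
    - [[0, 0, 0], [-0.7, 0, 0.1], -1]
    - [[0, 0, 0], [-0.7, 0, 0.1], -1]
    - [[0, 0, 0], [-0.9, 0, 0.15], -1]
    - [[0, 0, 0], [-0.9, 0, 0.2], -1]
    - [[0, 0, 0], [-0.9, 0, 0.2], -1]
    - [[0, 0, 0], [-0.9, 0, 0.3], -1]
    - [[0, 0, 0], [-0.9, 0, 0.3], -1]
    - [[0, 0, 0], [-0.9, 0, 0.4], -1]
    - [[0, 0, 0], [-0.9, 0, 0.4], -1]

```text
time: 11.8
position: [502.2, 245.3, 310.6]
orientation: [[0.987, 0.161, 0.008], [0.161, -0.987, -0.004], [0.007, 0.005, -1.0]]
wrist_force: [2.9, -0.3, 5.7]
grip_width: 0.0
```

Request:
servo_tool:
  steps:
    - [[0, 0, 0], [-0.8, 0, 0.4], -1]
    - [[0, 0, 0], [-0.8, 0, 0.4], -1]
    - [[0, 0, 0], [-0.8, 0, 0.5], -1]
    - [[0, 0, 0], [-0.8, 0, 0.5], -1]
    - [[0, 0, 0], [-0.7, 0, 0.5], -1]
    - [[0, 0, 0], [-0.7, 0, 0.6], -1]
    - [[0, 0, 0], [-0.6, 0, 0.6], -1]
    - [[0, 0, 0], [-0.6, 0, 0.7], -1]
    - [[0, 0, 0], [-0.6, 0, 0.7], -1]
    - [[0, 0, 0], [-0.5, 0, 0.7], -1]

```text
time: 12.8
position: [433.4, 234.0, 253.1]
orientation: [[0.987, 0.161, 0.004], [0.161, -0.987, -0.005], [0.003, 0.006, -1.0]]
wrist_force: [0.3, -0.0, 5.1]
grip_width: 0.2
```

```bash
python3 look.py p5
```

```text
[-0.28  0.02 -0.31  1.81  0.01  1.31 -0.44] [433.4 234.  253.1] [ 0.3 -0.   5.1] 12.8
```

```bash
sleep 1
```

```text
(no output)
```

View pics/p5.png

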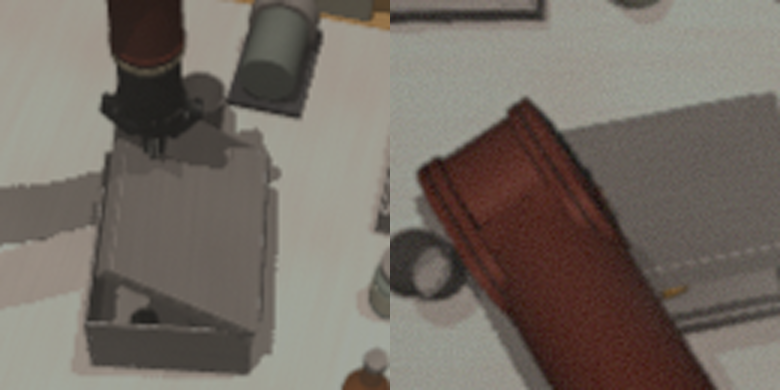

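Request:
servo_tool:
  steps:
    - [[0, 0, 0], [-0.3, 0, 0.7], -1]
    - [[0, 0, 0], [-0.3, 0, 0.7], -1]
    - [[0, 0, 0], [-0.2, 0, 0.7], -1]
    - [[0, 0, 0], [-0.2, 0, 0.7], -1]
    - [[0, 0, 0], [-0.2, 0, 0.7], -1]
    - [[0, 0, 0], [-0.1, 0, 0.7], -1]
    - [[0, 0, 0], [-0.1, 0, 0.7], -1]
    - [[0, 0, 0], [-0.1, 0, 0.7], -1]
    - [[0, 0, 0], [-0.1, 0, 0.7], -1]
    - [[0, 0, 0], [-0.1, 0, 0.7], -1]

```text
time: 13.9
position: [417.1, 230.5, 181.8]
orientation: [[0.987, 0.161, 0.003], [0.161, -0.987, -0.006], [0.002, 0.006, -1.0]]
wrist_force: [-2.7, -0.7, 3.2]
grip_width: -0.2
```

Request:
servo_tool:
  steps:
    - [[0, 0, 0], [0, 0, 0.7], -1]
    - [[0, 0, 0], [0, 0, 0.6], -1]
    - [[0, 0, 0], [0, 0, 0.5], -1]
    - [[0, 0, 0], [0, 0, 0.5], -1]
    - [[0, 0, 0], [0, 0, 0.4], -1]
    - [[0, 0, 0], [0, 0, 0.3], -1]
    - [[0, 0, 0], [0, 0, 0.3], -1]
    - [[0, 0, 0], [0, 0, 0.2], -1]
    - [[0, 0, 0], [0, 0, 0], -1]
    - [[0, 0, 0], [0, 0, 0], -1]

```text
time: 14.9
position: [417.6, 230.4, 147.6]
orientation: [[0.987, 0.161, 0.003], [0.161, -0.987, -0.006], [0.002, 0.006, -1.0]]
wrist_force: [0.2, -0.3, -0.1]
grip_width: 0.0
```

```bash
python3 look.py p6
```

```text
[-0.29  0.08 -0.32  1.98  0.04  1.08 -0.47] [417.6 230.4 147.6] [ 0.2 -0.3 -0.1] 14.9
```

```bash
sleep 1
```

```text
(no output)
```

View pics/p6.png

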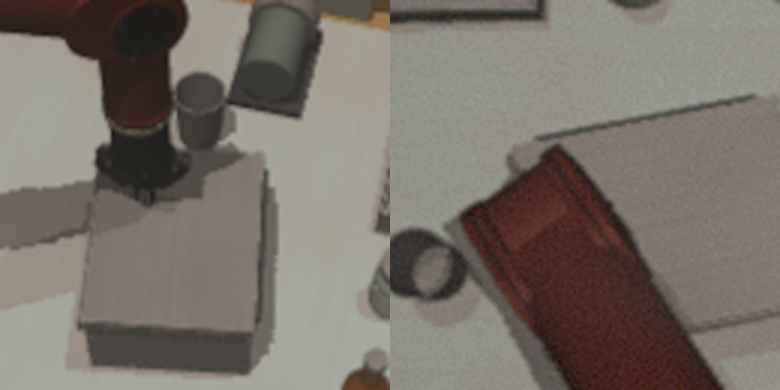

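Request:
servo_tool:
  steps:
    - [[0, 0, 0], [0, 0, 0.15], -1]
    - [[0, 0, 0], [0, 0, 0.15], -1]
    - [[0, 0, 0], [0, 0, 0.15], -1]
    - [[0, 0, 0], [0, 0, 0.1], -1]
    - [[0, 0, 0], [0, 0, 0], -1]
    - [[0, 0, 0], [0, 0, 0], -1]
    - [[0, 0, 0], [0, 0, 0], -1]
    - [[0, 0, 0], [0, 0, 0], -1]
    - [[0, 0, 0], [0, 0, 0], -1]
    - [[0, 0, 0], [0, 0, 0], -1]

```text
time: 16.0
position: [417.7, 230.6, 144.0]
orientation: [[0.987, 0.161, 0.004], [0.161, -0.987, -0.006], [0.003, 0.006, -1.0]]
wrist_force: [-9.0, -4.8, 21.8]
grip_width: -0.3
```

Request:
servo_tool:
  steps:
    - [[0, 0, 0], [0, 0, -0.3], -1]
    - [[0, 0, 0], [0, 0, -1], -1]
    - [[0, 0, 0], [0, 0, -2], -1]
    - [[0, 0, 0], [0, 0, -3], -1]
    - [[0, 0, 0], [0, 0, -4], -1]
    - [[0, 0, 0], [0, 3, -4], -1]
    - [[0, 0, 0], [0, 4, -4], -1]
    - [[0, 0, 0], [0, 4, -4], -1]
    - [[0, 0, 0], [0, 4, 0], -1]
    - [[0, 0, 0], [0, 4, 0], -1]

```text
time: 17.0
position: [446.3, 51.9, 358.6]
orientation: [[0.987, 0.161, 0.006], [0.161, -0.987, -0.005], [0.005, 0.006, -1.0]]
wrist_force: [0.2, -1.2, -0.4]
grip_width: -0.3
```

Request:
servo_tool:
  steps:
    - [[0, 0, 0], [2, 4, 0], -1]
    - [[0, 0, 0], [2, 4, 0], -1]
    - [[0, 0, 0], [2, 4, 0], -1]
    - [[0, 0, 0], [2, 4, 0], -1]
    - [[0, 0, 0], [0, 3, 0], -1]
    - [[0, 0, 0], [0, 0, 0], -1]
    - [[0, 0, 0], [0, 0, 0], -1]
    - [[0, 0, 0], [0, 0, 0], -1]
    - [[0, 0, 0], [0, 0, 0], -1]
    - [[0, 0, 0], [0, 0, 0], -1]

```text
time: 18.0
position: [555.4, -120.3, 358.5]
orientation: [[0.987, 0.163, 0.004], [0.163, -0.987, -0.006], [0.003, 0.006, -1.0]]
wrist_force: [-0.7, -1.3, -0.3]
grip_width: -0.0
```

```bash
python3 look.py p7
python3 - <<'E'
from h import *
a=[]
for c in("scene","top"):
    im=arm.grab_frame(c);o=(170,60) if c=="scene" else (80,130)
    im=cv2.resize(im[o[1]:o[1]+150,o[0]:o[0]+130],None,fx=3,fy=3,interpolation=cv2.INTER_CUBIC)
    for an,col in((0,(0,255,0)),(3,(0,0,255))):
        g=np.deg2rad(an);u=((proj(c,W(q,[lidp(g,r,10,y) for r,y in((-3,-143),(223,-143),(223,143),(-3,143))]))-o+.5)*3).astype(int)
        cv2.polylines(im,[u],True,col,1)
    a.append(im)
cv2.imwrite("pics/p7b.png",np.hstack(a))
E
```

```text
[ 0.05  0.13  0.09  1.49 -0.01  1.52  0.3 ] [ 555.4 -120.3  358.5] [-0.7 -1.3 -0.3] 18.0
```

```bash
sleep 1
```

```text
(no output)
```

View pics/p7b.png

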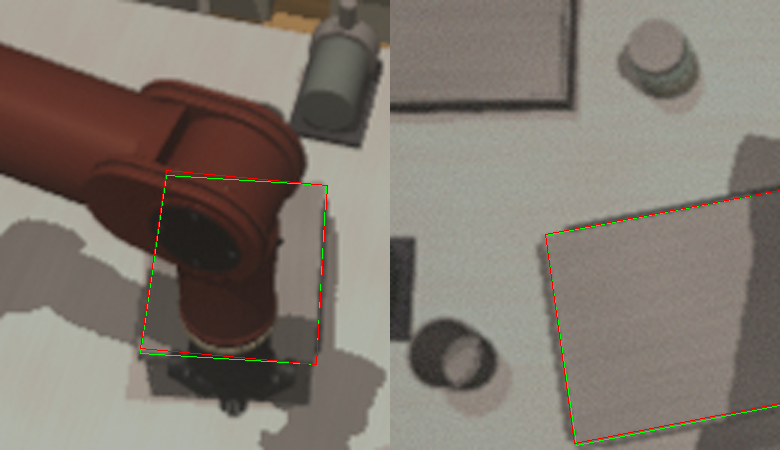

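View pics/p7.png

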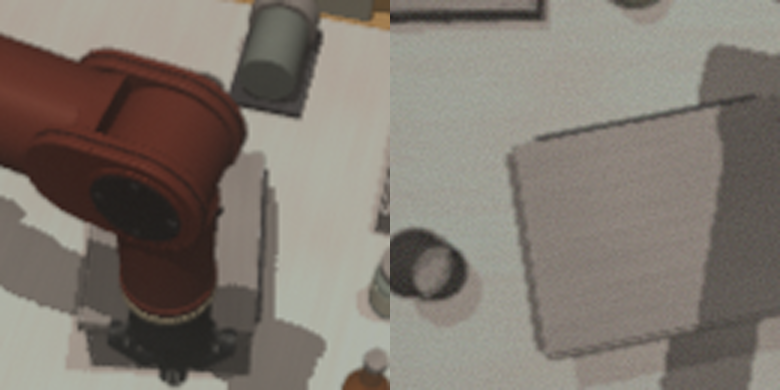

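Run:
```python
from bench import arm
import numpy as np
s=arm.observe();print(np.abs(s["joint_vel"]).max(),s["wrist_force"]);print(arm.sign_off())
```

```text
0.0026604408688731167 [0.80065641 0.07654077 0.00115693]
the job is handed in; nothing more can be done
None
```

The chest is shut, and I handed the job in at about 18 s of the 54 s. I pushed the thumb button in and down with the closed fingertips until the stay broke. I then went over the lid's top, lowered the lid from behind at about 0.5 rad/s, pressed it onto the rim and moved clear.

**Stay:** pushing the button took about 8 N and brought the lid down about 6°. From that I work out a knee fold of about 0.75 rad, against the 0.4 required. I could not read the joint directly.

**Lid:**
- At the end of the press, the fingertips met a firm stop at 130 mm, pushing with about 22 N. That is the outer face's height when the lid is shut.
- The last top picture matches the shut outline. It cannot by itself tell shut from about 3° open, so the contact height is the better evidence.
- Just before that press the wrist force read zero at 134 mm, so the lid had gone slightly ahead of the fingers near the end. I did not measure its speed there.

**Surroundings:** before hand-in the arm was still, with TCP at 358 mm over the pail and about 1 N on the wrist. The beaker and jar look unmoved in the last pictures. I did not re-measure the pail, bottle, spoon or the fittings inside, but the arm met nothing except the button and lid.

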